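# Grade a tray of ball stoppers on the bar grader

### The arm

A 6-joint arm with a two-finger parallel gripper is mounted at the origin on the work surface. World frame = base frame: x ahead of the robot, y to its left, z up, the work surface at z = 0. Lengths are in m, angles in rad, forces in N, time in s.
With the tool pointing down it reaches from about 0.375 to 0.925 m from the base axis. Payload 5.7 kg.
Tool frame: the origin (TCP) lies on the centre line of the jaws, within the pads' length; the fingertips stand 14 mm ahead of it and the grasp point (between the pads) lies 5 mm behind it (env.tcp_to_tips is the distance from the TCP to the fingertips, in m); x points along the fingers, y is the direction in which the jaws open and shut, and the axes are right-handed (so a half turn about x gives the same grasp; the last joint's range is limited). The gripper opens to 88 mm and grips with 3 to 60 N. Pads are 20 mm wide; open, the fingers measure 115 mm over their backs; the gripper's body (75 mm by 178 mm) begins 61 mm behind the grasp point.
Start: joints at [-1.395, 0.359, 1.51, -0, 1.272, -0.115], TCP at [0.172, -0.575, 0.237] pointing down, gripper open.
Joint ranges: [-2.97, 2.97], [-1.01, 2.36], [0.21, 2.38], [-0.96, 4.11], [0.2, 2.71], [-2.98, 2.98]. Speed limits (rad/s): [2.39, 2.39, 3.14, 3.14, 3.14, 3.14].

### API

Orientations are given as a unit quaternion [w, x, y, z].
In Python, from plant import env, get_image, models gives the robot as it stands.
- The arm moves only by the tool move_arm, never from a script. Its argument "moves" is a list of rows, each a list of 3 entries, a list of its own where there are three numbers: the shift along the world's x, y, z as a fraction of full scale, then the turn about the world's z as a fraction of full scale, then the opening, from 0 (shut) to 1 (fully open). In form: [[[x, y, z], turn, claw], ...]. A call has 1 to 10 rows; each row is the pose to reach, as a shift and turn from the pose commanded when the call began; what a row does not reach only later rows make up. Full scale, the value 1, is 80 cm for a shift and 45 degrees for a turn. A row lasts 1/12 s, in which the tool goes at most 41.7 mm and 7.16 degrees, less where a joint would pass 70% of its speed; a pose out of reach is approached as far as the arm can. A call with a number of a shift or a turn outside -1 to 1 is refused whole. A call with a gripper value outside its range is refused whole. The fingers move at their own pace and stop on an object; "force" is the grip in N (left out, the last holds). Time passes only in rows, so rows that repeat a pose let the fingers close. It gives the time, the measured TCP pose, the force and the opening at its end, in the units of the state.
- env.observe(): the state, without advancing time (a new reading comes with each control period).
- get_image(name): name is "side" or "top" or "wrist"; returns a dict with "image" (384x512x3 uint8, red, green, blue), "fx", "fy", "cx", "cy" (pixels), "R" (3x3) and "t" (3): a world point X has camera coordinates R X + t. Camera axes: x right, y down, z forward; pixel columns grow to the right and rows downward; lengths in m; the calibration is good to about 2 mm. A picture is of the moment at which its call begins. There is no depth.
- env.hand_in(): hands the job in, once; it reports no verdict.
Trained networks look in the newest picture that a camera, given by its name, has taken for a name from the list of things; names that differ only in an ending like _2 or _b are one class to them, and where a whole thing is asked for, a point or a joint stands for the part that bears it (a point fixed in the world has none). Each returns a list of dicts, best first, with "conf" (0 to 1); they miss things now and then, are a little off and sometimes report something else, mostly with a low value. They report only what shows in the picture. A call takes as long as a camera call.
- models.recognise(camera, target): "rect" ([left, top, width, height] in pixels, round what is visible of it).
- models.regions_of(camera, target): "mask" (384x512 bool, what is visible of it) and "rect" ([left, top, width, height] in pixels, round what is visible of it).
- models.tip_of(camera, target): "uv" ([column, row] in pixels: a listed point, or the origin of a listed thing).
The state is a dict: "t": time; "q": joint angles; "joint_velocities": joint speeds; "tau": joint torques, N m; "position": TCP position; "tool_rot": TCP orientation; "wrist_force": force on the tool from outside, world axes, zero at the start; "torque": the same for the moment, N m; "finger_gap": finger opening in m.
Only numpy, scipy, OpenCV 4.12 (cv2) and the standard library are available. Lean on these libraries where they do the work, as an engineer would, in place of code of your own. Each camera call takes 0.05 s, during which the arm holds its last target.

### The job

Grade the mixed wooden ball stoppers: with the grader's gate still down, take the pour tray by its bridge handle and gently tip all six stoppers into the feed pan at the grader's high end, with the tray's lip low over the pan so that they roll out rather than drop, and stand the empty tray upright on the bench again. Then pull the stiff gate up to an opening of 85 mm and leave it there, so that the stoppers roll down the bars and each size comes to rest in its own lane. Do not upset or shift the bottles and other things on the bench.

Things in the scene. Friction and masses are not known exactly. Their poses are not given: they have to be found in the camera images.
- sorter: Diverging-bar grader, plywood with steel bars, fixed to the bench, 580 mm long, 310 wide. Origin on the bench; +x is downhill along it, z up. Along x (mm): head edge -252 (top 165 above the bench), feed pan -249 to the gate at -100, bars -100 to 222. Two aluminium gate guides at x -100, y +100 and -100, rise to 269. The lanes run out to -y, to an end stop at y -205.
- pan (a point): Middle of the feed pan's floor (top surface; sorter frame x -175, y 0, 142 above the bench), axes as the sorter's. The floor falls 6 degrees towards the gate: 150 above the bench at the head edge, 134 at the gate. It is flat for 50 mm either side in y, with a 6 mm ridge along the middle, then bevelled up to side boards with inner faces at y +90 and -90 and tops 44 above the floor.
- lane_small (a point): On the floor of the small lane, in its open part. Three lanes lie side by side under the bars, all from y 90 to -205 and sloping down to -y (sorter frame). By their own weight small stoppers fall through the bars into the lane x -97 to 81, medium ones farther down into x 87 to 222, and large ones roll off the bar ends into x 228 to 320.
- gate (a joint): Opening of the aluminium slide gate in m: 0 is fully down, grows straight up to 0.120 at its stop. It holds back the stoppers in the pan, slides stiffly (about 7 N of friction plus 2 N of weight) and stays where it is left. It starts down, at most 6 mm open.
- gate_bar (a point): Centre of the gate's wooden pull bar, over the gate: 110 mm long along the sorter's y, 14 thick along its x, 20 high; can be pinched across its thickness from above. 242 above the bench with the gate fully down; rises with the gate. Free for 25 mm below the bar between its two stems at y +45 and -45.
- tray_bar (a point): Centre of the pour tray's fixed bridge handle, a wooden bar 16 mm thick along the tray's x, 22 high, free for 140 along the tray's y; 126 above the bench when the tray stands. Axes are the tray's: +x the open pouring end, z up. Plywood tray 180 mm long (x), 144 wide (y), 0.22 to 0.37 kg empty, plus 0.28 kg of stoppers; it reaches from -80 to +99 in x of this point.
- tray_lip (a point): Middle of the top of the tray's pouring edge: in tray axes 99 mm ahead (+x) of the handle's centre and 86 below it. The tray has 55 mm walls on the other three sides. Its floor rises 10 degrees to this edge, so the stoppers stay in until it is tipped, mouth down, by more than about 10 degrees; 35 to 40 degrees about the handle empties it.
- tray_foot (a point): Underside of the tray's front foot strip, 10 mm thick in x, 110 wide, in tray axes 40 mm ahead (+x) of the handle's centre and 126 below it; a rear foot is 63 mm behind. Must clear the grader's head edge.
- small_1: Small ball stopper of turned dark wood, a 36 mm ball, 18 g; origin at its centre; starts in the tray
- small_2: Small ball stopper of turned dark wood, a 36 mm ball, 18 g; origin at its centre; starts in the tray
- medium_1: Medium ball stopper of turned dark wood, a 48 mm ball, 42 g; origin at its centre; starts in the tray
- medium_2: Medium ball stopper of turned dark wood, a 48 mm ball, 42 g; origin at its centre; starts in the tray
- large_1: Large ball stopper of turned dark wood, a 60 mm ball, 80 g; origin at its centre; starts in the tray
- large_2: Large ball stopper of turned dark wood, a 60 mm ball, 80 g; origin at its centre; starts in the tray
- bottle_tall: Bystander: amber bottle 62 mm across, 150 mm high, origin under its centre
- bottle_short: Bystander: amber bottle 58 mm across, 115 mm high, origin under its centre
- bean_jar: Bystander: glass jar 64 mm across, 95 mm high, origin under its centre
- diffuser: Bystander: reed diffuser, amber bottle 72 mm across, 100 mm high, its thin reeds rising to 225 mm; origin under its centre
- rollon: Bystander: slim roll-on vial standing on end, 25 mm across, 96 mm high, origin under its centre
- beaker: Bystander: glass beaker 72 mm across, 90 mm high, origin under its centre
- tin: Bystander: flat round tin 70 mm across, 25 mm high, origin under its centre

How it is judged:
By the outcome, as a careful person would: the job done as asked, in the order asked, and still so for the second after the job is handed in, with the robot touching nothing.
It also fails if it takes over 72 s, if anything falls off the work surface, if the arm or the gripper's body presses on something with over 40 N, if the wrist force passes 120 N, or if a joint passes its speed limit or range.

## Working session

There is one attempt and no reset: what is moved stays moved. The work goes in short steps, Python scripts to look and compute and a tool call to move; the robot and the scene stay as the last step left them, time stands still between calls to the robot, and variables do not carry over. Pictures are saved under pics/ and viewed, and the job is handed in when it is done.

Besides the shell and the picture viewer there is one more tool, called after "Call:" in YAML: its name, and indented under it one key for each argument. move_arm: Moves the arm, as the interface text tells. Its arguments: {"type":"object","properties":{"moves":{"type":"array","items":{"type":"array"}},"force":{"type":"number"}},"required":["moves"]}

```bash
ls; mkdir -p pics
cat > h.py <<'E'
import numpy as np, cv2
from plant import env, get_image, models
def save(n,f):
    g=get_image(n); cv2.imwrite(f,g["image"][:,:,::-1]); return g
def ray(g,uv):
    R=np.array(g["R"]);t=np.array(g["t"])
    d=np.array([(uv[0]-g["cx"])/g["fx"],(uv[1]-g["cy"])/g["fy"],1.])
    return -R.T@t, R.T@d
def atz(g,uv,z):
    c,d=ray(g,uv); return c+d*(z-c[2])/d[2]
def proj(g,X):
    p=np.array(g["R"])@np.array(X)+np.array(g["t"]); return np.array([g["fx"]*p[0]/p[2]+g["cx"],g["fy"]*p[1]/p[2]+g["cy"]])
def tri(obs):
    A=np.zeros((3,3));b=np.zeros(3)
    for g,uv in obs:
        c,d=ray(g,uv);d=d/np.linalg.norm(d);P=np.eye(3)-np.outer(d,d);A+=P;b+=P@c
    return np.linalg.solve(A,b)
E
python3 - <<'E'
from h import *
print(env.observe(), env.tcp_to_tips)
H={"pan":.142,"gate_bar":.242,"tray_bar":.126,"tray_lip":.04,"tray_foot":0,"sorter":0,"lane_small":None}
for n in ["side","top","wrist"]:
    g=save(n,f"pics/{n}0.png"); print(n,"cam",ray(g,(256,192)),g["fx"])
    if n=="wrist":continue
    for k in list(H)+["bottle_tall","bottle_short","bean_jar","diffuser","rollon","beaker","tin"]:
        z=H.get(k,0)
        for r in models.tip_of(n,k)[:2]:
            print(k,np.round(r["uv"],1),round(r["conf"],2), None if z is None else np.round(atz(g,r["uv"],z),3))
E
```

```text
pics
{'t': 0.0, 'q': array([-1.39509143e+00,  3.59466799e-01,  1.51140910e+00, -4.74610547e-06,
        1.27252066e+00, -1.15095210e-01]), 'joint_velocities': array([-4.96179580e-05,  5.91529062e-04, -1.05085940e-03,  5.40536257e-04,
        1.17750335e-03, -1.54846646e-04]), 'tau': array([ 4.91068579e-05, -5.15372014e+01, -2.70727462e+01,  6.78940583e-02,
        3.48931330e-02, -1.18226812e-04]), 'position': array([ 0.17190866, -0.57415487,  0.23584121]), 'tool_rot': array([-0.10181449, -0.69962412, -0.10308936,  0.69966598]), 'wrist_force': array([ 0.76138954, -0.06028431,  1.04704624]), 'torque': array([0.0226164 , 0.06291587, 0.01459625]), 'finger_gap': 0.08755639978531742} 0.014
side cam (array([0.46719019, 1.01020666, 0.84470872]), array([ 0.02265686, -0.85786335, -0.51363882])) 394.5095457323775
pan [233.9 224.7] 0.75 [0.562 0.03  0.142]
pan [257.9 204.8] 0.39 [ 0.491 -0.081  0.142]
gate_bar [230.9 206.1] 0.91 [0.563 0.08  0.242]
tray_bar [263.  167.6] 0.78 [ 0.474 -0.377  0.126]
tray_lip [252.  196.6] 0.88 [ 0.518 -0.299  0.04 ]
tray_lip [255.7 204.1] 0.65 [ 0.502 -0.245  0.
[... 1160 characters left out ...]
all [176.4 139.6] 0.98 None
bottle_tall [316.4 238.7] 0.85 [ 0.355 -0.296  0.   ]
bottle_tall [306.9 134. ] 0.7 [ 0.723 -0.279  0.   ]
bottle_short [345.1 165.9] 0.62 [ 0.605 -0.408  0.   ]
bean_jar [370.1 214. ] 0.87 [ 0.434 -0.487  0.   ]
bean_jar [283.8 145.1] 0.39 [ 0.686 -0.196  0.   ]
diffuser [248.4 127.1] 0.63 [ 0.754 -0.073  0.   ]
rollon [304.8 132.6] 0.48 [ 0.728 -0.272  0.   ]
beaker [130.6 268.2] 0.98 [0.274 0.342 0.   ]
beaker [367.9 214.5] 0.24 [ 0.433 -0.479  0.   ]
tin [283.1 144.2] 0.85 [ 0.689 -0.193  0.   ]
tin [188.3 170.7] 0.7 [0.604 0.141 0.   ]
wrist cam (array([ 0.23953842, -0.55382939,  0.38572265]), array([-0.26133503, -0.07967176, -0.96201084])) 315.58179419723837
```

View pics/top0.png

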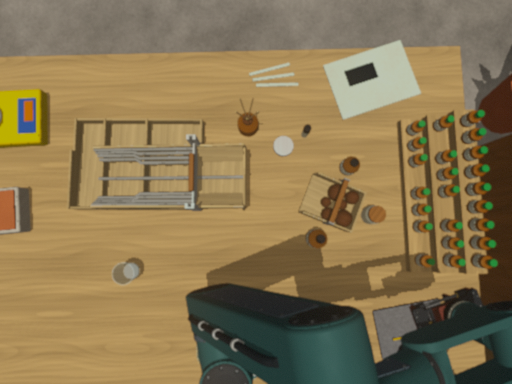

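View pics/side0.png

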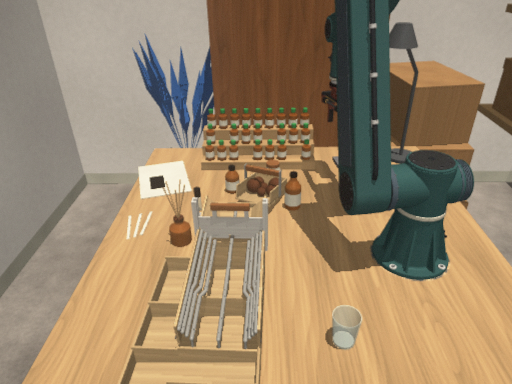

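View pics/wrist0.png

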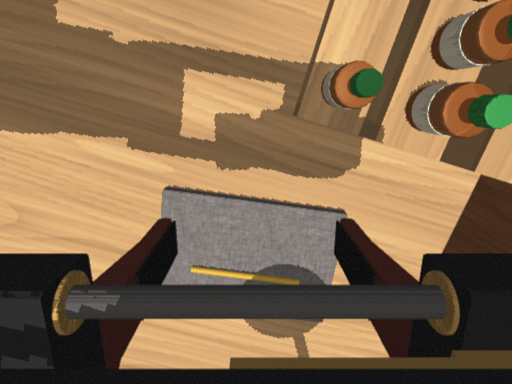

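Run:
```python
import cv2
a=cv2.imread('pics/top0.png')
cv2.imwrite('pics/t0a.png',cv2.resize(a[160:250,285:405],None,fx=6.5,fy=6.5,interpolation=cv2.INTER_CUBIC))
cv2.imwrite('pics/t0b.png',cv2.resize(a[110:220,60:260],None,fx=4,fy=4,interpolation=cv2.INTER_CUBIC))
a=cv2.imread('pics/side0.png')
cv2.imwrite('pics/s0a.png',cv2.resize(a[150:260,180:320],None,fx=5,fy=5,interpolation=cv2.INTER_CUBIC))
```

```text
(no output)
```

View pics/t0a.png

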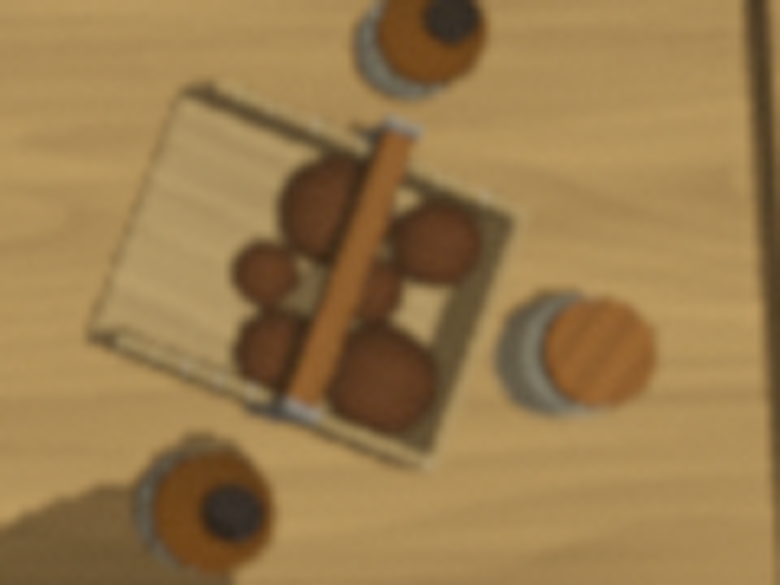

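View pics/t0b.png

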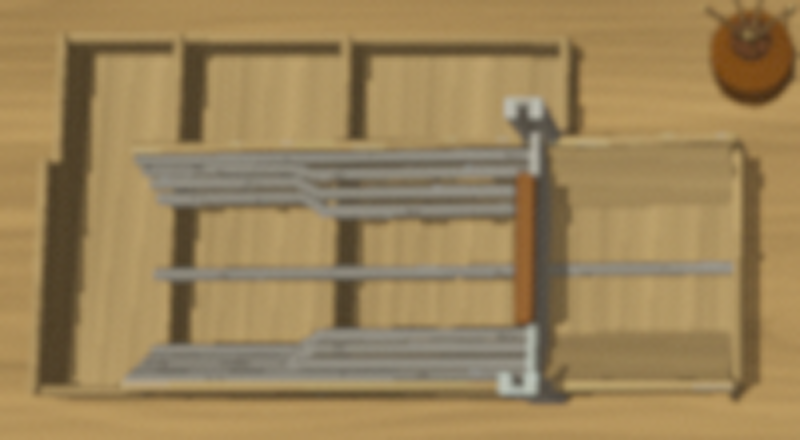

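View pics/s0a.png

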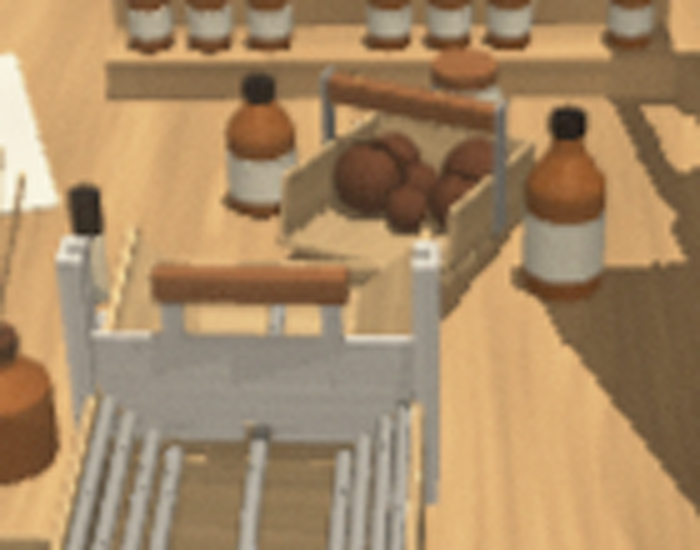

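Run:
```python
from h import *
g=get_image("top")
c=lambda p:(285+p[0]/6.5,160+p[1]/6.5)
s=lambda p:(60+p[0]/4,110+p[1]/4)
a=atz(g,c((400,130)),.137);b=atz(g,c((303,409)),.137);print("bar",a,b,(a+b)/2,np.linalg.norm(a-b),np.degrees(np.arctan2(*(a-b)[:2][::-1])))
a=atz(g,c((187,92)),.075);b=atz(g,c((515,215)),.068);print("wall",a,b,np.degrees(np.arctan2(*(a-b)[:2][::-1])))
a=atz(g,c((92,338)),.075);b=atz(g,c((430,465)),.068);print("wall",a,b,np.degrees(np.arctan2(*(a-b)[:2][::-1])))
a=atz(g,s((526,172)),.252);b=atz(g,s((524,325)),.252);print("gate",a,b,(a+b)/2,np.linalg.norm(a-b),np.degrees(np.arctan2(*(a-b)[:2][::-1])))
for p in [(742,145),(738,385)]: print("head",atz(g,s(p),.168))
for p in [(570,40),(65,40),(35,390)]: print("corner",atz(g,s(p),.1), )
G=get_image("side")
S=lambda p:(180+p[0]/5,150+p[1]/5)
# gate bar mid front
print("gatebar tri",tri([(g,s((525,248))),(G,S((250,266)))]))
print("traybar tri",tri([(g,c((351,270))),(G,S((413,93)))]))
r=env.observe(); print(r['position'])
```

```text
bar [ 0.53905246 -0.37849848  0.137     ] [ 0.405572   -0.32494477  0.137     ] [ 0.47231223 -0.35172162  0.137     ] 0.1438229248829928 -21.8611584055894
wall [ 0.5690626 -0.2854344  0.075    ] [ 0.50192826 -0.45141982  0.068     ] 67.97867234949035
wall [ 0.44524905 -0.23201117  0.075     ] [ 0.37634116 -0.40130709  0.068     ] 67.85238380299118
gate [0.61617059 0.0909265  0.252     ] [0.50580081 0.09390096 0.252     ] [0.5609857  0.09241373 0.252     ] 0.1104098467879887 -1.5437422983590703
head [ 0.64941451 -0.06337613  0.168     ]
head [ 0.46372219 -0.05532174  0.168     ]
corner [0.75531908 0.07638166 0.1       ]
corner [0.7665285  0.48893167 0.1       ]
corner [0.48034077 0.50904656 0.1       ]
gatebar tri [0.56207043 0.09147139 0.25857144]
traybar tri [ 0.47389919 -0.35190924  0.13472497]
[ 0.17200847 -0.57478035  0.23663612]
```

Run:
```python
from h import *
from scipy.spatial.transform import Rotation as Ro
o=env.observe(); w,x,y,z=o['tool_rot']; R=Ro.from_quat([x,y,z,w]).as_matrix(); print(R.round(3), np.degrees(np.arctan2(R[1,1],R[0,1])), np.degrees(o['q']).round())
p=np.array([.473,-.352,.28]); print((p-o['position'])/.8)
```

```text
[[-0.     0.287 -0.958]
 [ 0.    -0.958 -0.287]
 [-1.    -0.    -0.   ]] -73.33780064194725 [-80.  21.  87.  -0.  73.  -7.]
[0.37623941 0.27847544 0.05420485]
```

Call:
move_arm:
  moves:
    - [[0.04,0.03,0.02],-0.15,1]
    - [[0.08,0.06,0.04],-0.3,1]
    - [[0.12,0.09,0.054],-0.45,1]
    - [[0.16,0.12,0.054],-0.6,1]
    - [[0.2,0.15,0.054],-0.7,1]
    - [[0.24,0.18,0.054],-0.8,1]
    - [[0.28,0.21,0.054],-0.86,1]
    - [[0.32,0.24,0.054],-0.86,1]
    - [[0.35,0.26,0.054],-0.86,1]
    - [[0.376,0.278,0.054],-0.86,1]
  force: 20

```text
t: 2.48
position: [0.4747, -0.3505, 0.2799]
tool_rot: [-0.135, 0.694, -0.135, -0.694]
wrist_force: [-0.6, -0.8, 0.8]
finger_gap: 0.0876
```

Call:
move_arm:
  moves:
    - [[0,0,0],0,1]
    - [[0,0,0],0,1]

```text
t: 2.65
position: [0.4736, -0.3515, 0.2797]
tool_rot: [0.134, -0.694, 0.134, 0.694]
wrist_force: [-0.8, -0.1, -0.1]
finger_gap: 0.0878
```

Run:
```python
from h import *
from scipy.spatial.transform import Rotation as Ro
def yaw():
    o=env.observe(); w,x,y,z=o['tool_rot']; R=Ro.from_quat([x,y,z,w]).as_matrix(); return o['position'],np.degrees(np.arctan2(R[1,1],R[0,1])), np.degrees(o['q']).round()
print(yaw())
g=save("wrist","pics/w1.png")
print(proj(g,[.473,-.352,.126]), proj(g,[.405572,-.3249,.137]),proj(g,[.539,-.3785,.137]))
print(models.tip_of("wrist","tray_bar"),models.tip_of("wrist","tray_lip"))
for r in models.tip_of("wrist","tray_bar"): print(atz(g,r["uv"],.126))
for r in models.tip_of("wrist","tray_lip"): print(atz(g,r["uv"],.04))
```

```text
(array([ 0.4736424 , -0.35153421,  0.27972965]), np.float64(-111.88122725404996), array([-43.,  18.,  85.,  -0.,  78.,  69.]))
[255.99608046 177.13293519] [255.93985272 249.58046437] [256.06752832 102.24232398]
[{'uv': [252.5, 171.8], 'conf': 0.9}] [{'uv': [177.8, 158.0], 'conf': 0.97}, {'uv': [279.2, 150.6], 'conf': 0.2}]
[ 0.47925714 -0.35081523  0.126     ]
[ 0.51315681 -0.26341681  0.04      ]
[ 0.47481865 -0.38377142  0.04      ]
```

View pics/w1.png

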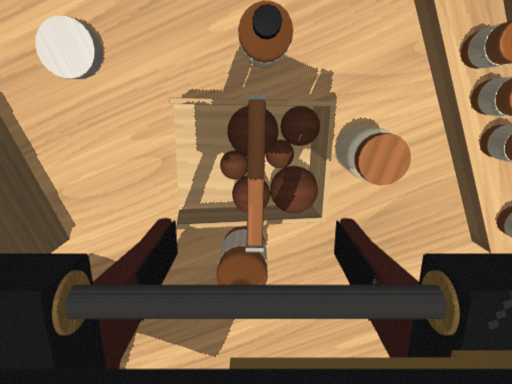

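Call:
move_arm:
  moves:
    - [[0,0,-0.04],0,0.7]
    - [[0,0,-0.08],0,0.7]
    - [[0,0,-0.12],0,0.6]
    - [[0,0,-0.15],0,0.6]
    - [[0,0,-0.18],0,0.6]
    - [[0,0,-0.197],0,0.6]
    - [[0,0,-0.197],0,0.6]
    - [[0,0,-0.197],0,0.1]
    - [[0,0,-0.197],0,0]
    - [[0,0,-0.197],0,0]
  force: 20

```text
t: 3.73
position: [0.4734, -0.3535, 0.1238]
tool_rot: [-0.135, 0.695, -0.136, -0.693]
wrist_force: [-0.6, -0.5, 0.1]
finger_gap: 0.0359
```

Call:
move_arm:
  moves:
    - [[0,0,0],0,0]
    - [[0,0,0],0,0]
    - [[0,0,0],0,0]
    - [[0,0,0],0,0]
    - [[0,0,0],0,0]

```text
t: 4.15
position: [0.4732, -0.3519, 0.1227]
tool_rot: [-0.135, 0.694, -0.135, -0.694]
wrist_force: [1.4, 2.9, 4.9]
finger_gap: 0.0161
```

Call:
move_arm:
  moves:
    - [[0,0,0.004],0,0]
    - [[0,0,0.012],0,0]
    - [[0,0,0.025],0,0]
    - [[0,0,0.045],0,0]
    - [[0,0,0.07],0,0]
    - [[0,0,0.095],0,0]
    - [[0,0,0.12],0,0]
    - [[0,0,0.14],0,0]
    - [[0,0,0.15],0,0]
    - [[0,0,0.15],0,0]
  force: 25

```text
t: 4.98
position: [0.4736, -0.3534, 0.2446]
tool_rot: [-0.134, 0.695, -0.136, -0.693]
wrist_force: [0.7, 0.4, -6.3]
finger_gap: 0.0165
```

Run:
```python
from h import *
g=save("side","pics/s2.png");a=cv2.imread('pics/s2.png')
cv2.imwrite('pics/s2a.png',cv2.resize(a[110:250,180:320],None,fx=4,fy=4,interpolation=cv2.INTER_CUBIC))
o=env.observe();print(o['wrist_force'],o['torque'],o['finger_gap'])
```

```text
[-0.40291557  0.37532492 -7.24260973] [ 0.151918    0.07542725 -0.02658813] 0.0156548833824602
```

View pics/s2a.png

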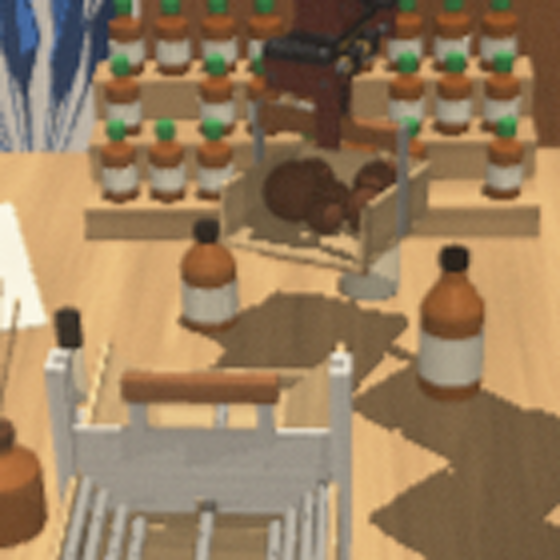

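Call:
move_arm:
  moves:
    - [[0.001,0.004,0.01],0.01,0]
    - [[0.004,0.012,0.025],0.04,0]
    - [[0.01,0.027,0.045],0.08,0]
    - [[0.018,0.047,0.06],0.13,0]
    - [[0.027,0.07,0.068],0.18,0]
    - [[0.036,0.095,0.068],0.23,0]
    - [[0.045,0.12,0.068],0.28,0]
    - [[0.054,0.145,0.068],0.33,0]
    - [[0.063,0.17,0.068],0.37,0]
    - [[0.072,0.195,0.068],0.4,0]

```text
t: 5.87
position: [0.5304, -0.1945, 0.2967]
tool_rot: [0.024, -0.706, 0.024, 0.707]
wrist_force: [-1.1, 0.4, -6.4]
finger_gap: 0.0157
```

Call:
move_arm:
  moves:
    - [[0.009,0.022,0],0.02,0]
    - [[0.016,0.042,0],0.035,0]
    - [[0.022,0.06,0],0.045,0]
    - [[0.026,0.075,0],0.049,0]
    - [[0.028,0.086,0],0.049,0]
    - [[0.03,0.094,0],0.049,0]
    - [[0.03,0.0975,0],0.049,0]
    - [[0.03,0.0975,0],0.049,0]

```text
t: 6.53
position: [0.5542, -0.118, 0.2966]
tool_rot: [0.011, -0.707, 0.011, 0.707]
wrist_force: [-0.4, 0.1, -6.7]
finger_gap: 0.0162
```

```bash
cat >> h.py <<'E'
from scipy.spatial.transform import Rotation as Ro
O=np.array([.564,.192]);YW=np.radians(88.3);XD=np.array([np.cos(YW),np.sin(YW)]);YD=np.array([-XD[1],XD[0]])
def S(x,y,z): return np.r_[O+x*XD+y*YD,z]
def st():
    o=env.observe(); w,x,y,z=o['tool_rot']; R=Ro.from_quat([x,y,z,w]).as_matrix(); d=o['position'][:2]-O
    print(o['t'],"pos",o['position'].round(4),"sorter",(d@XD).round(4),(d@YD).round(4),"yaw",np.degrees(np.arctan2(R[1,1],R[0,1])).round(2)%180,"F",o['wrist_force'].round(1),"gap",round(o['finger_gap'],4))
def crop(n,f,r0,r1,c0,c1,k):
    g=get_image(n); cv2.imwrite(f,cv2.resize(g["image"][r0:r1,c0:c1,::-1],None,fx=k,fy=k,interpolation=cv2.INTER_CUBIC)); return g
E
python3 - <<'E'
from h import *
st()
crop("top","pics/t3.png",120,230,160,320,5)
crop("side","pics/s3.png",110,260,160,320,4)
save("wrist","pics/w3.png")
E
```

```text
6.5333 pos [ 0.5542 -0.118   0.2966] sorter -0.3101 0.0006 yaw 88.2 F [-0.4  0.1 -6.7] gap 0.0162
```

View pics/t3.png

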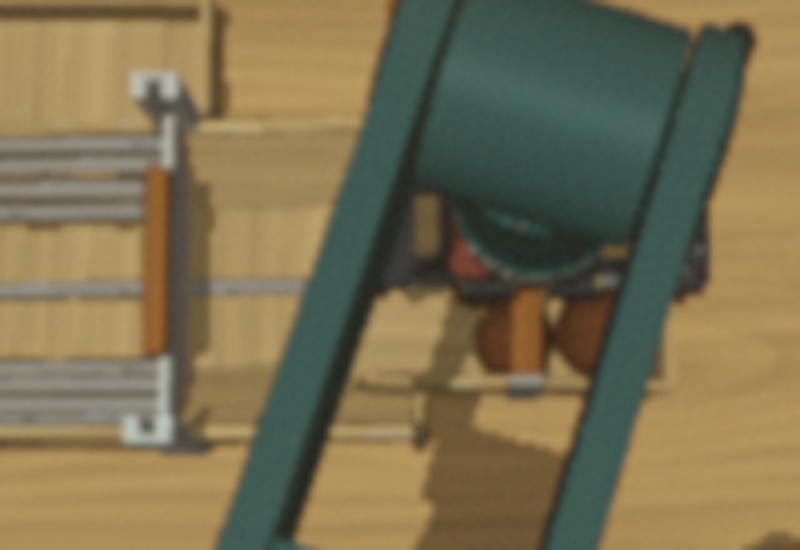

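View pics/s3.png

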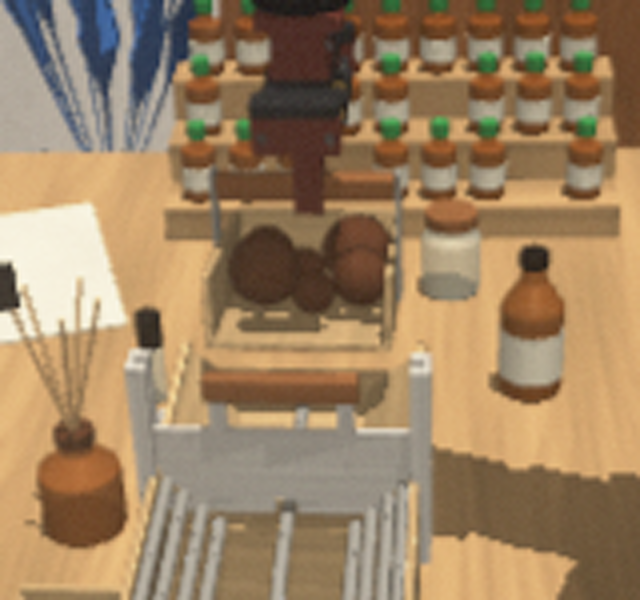

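View pics/w3.png

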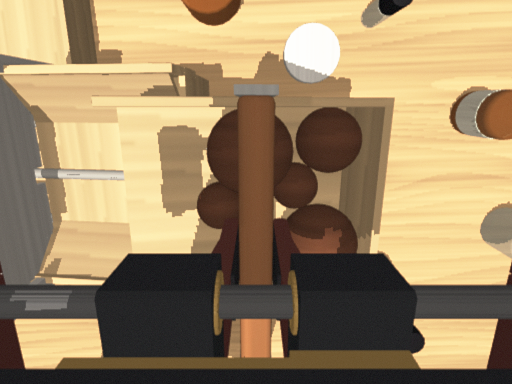

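Call:
move_arm:
  moves:
    - [[0,0,-0.008],0,0]
    - [[0,0,-0.018],0,0]
    - [[0,0,-0.028],0,0]
    - [[0,0,-0.034],0,0]
    - [[0,0.004,-0.034],0,0]
    - [[0,0.008,-0.034],0,0]
    - [[0,0.012,-0.034],0,0]
    - [[0,0.012,-0.034],0,0]

```text
t: 7.35
position: [0.5547, -0.108, 0.2698]
tool_rot: [-0.011, 0.707, -0.011, -0.707]
wrist_force: [0.8, 0.1, -6.3]
finger_gap: 0.0159
```

Call:
move_arm:
  moves:
    - [[0,0.003,0],0,0]
    - [[0,0.006,0],0,0]
    - [[0,0.006,0],0,0]

```text
t: 7.6
position: [0.5549, -0.1052, 0.2703]
tool_rot: [-0.01, 0.708, -0.012, -0.706]
wrist_force: [-0.6, -5.8, -4.5]
finger_gap: 0.0159
```

Call:
move_arm:
  moves:
    - [[0,-0.003,-0.003],0,0]
    - [[0,-0.003,-0.006],0,0]
    - [[0,-0.003,-0.009],0,0]
    - [[0,-0.003,-0.009],0,0]

```text
t: 7.93
position: [0.5552, -0.1079, 0.2647]
tool_rot: [-0.011, 0.708, -0.012, -0.706]
wrist_force: [-5.6, -5.5, 11.7]
finger_gap: 0.0158
```

Call:
move_arm:
  moves:
    - [[0,0.001,0.003],0,0]
    - [[0,0.003,0.004],0,0]
    - [[0,0.006,0.005],0,0]
    - [[0,0.01,0.006],0,0]
    - [[0,0.0145,0.0065],0,0]
    - [[0,0.0145,0.0065],0,0]
  force: 14

```text
t: 8.43
position: [0.5549, -0.0978, 0.2696]
tool_rot: [-0.009, 0.708, -0.014, -0.706]
wrist_force: [-5.8, -11.9, 9.0]
finger_gap: 0.0169
```

Run:
```python
from h import *
st()
crop("side","pics/s4.png",110,260,160,320,4)
save("wrist","pics/w4.png")
```

```text
8.4333 pos [ 0.5549 -0.0978  0.2696] sorter -0.2899 0.0005 yaw 88.16 F [ -5.8 -11.9   9. ] gap 0.0169
```

View pics/s4.png

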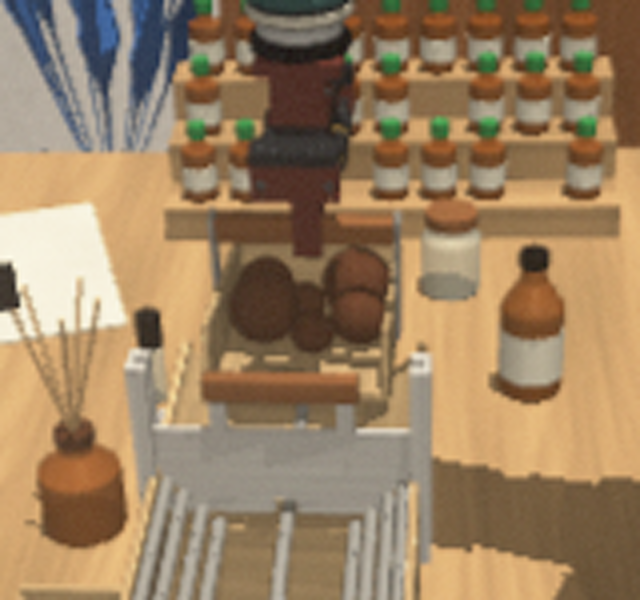

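View pics/w4.png

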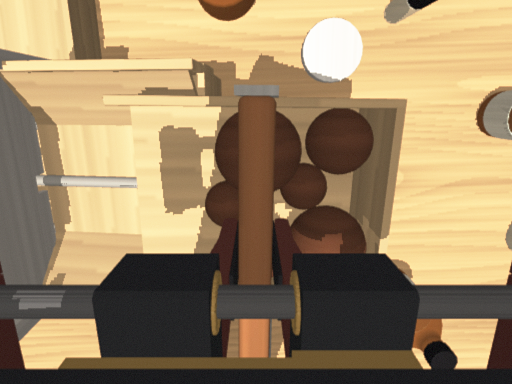

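Call:
move_arm:
  moves:
    - [[-0.001,0,0.003],0,0]
    - [[-0.0025,0.004,0.0045],0,0]
    - [[-0.0025,0.008,0.0055],0,0]
    - [[-0.0025,0.012,0.0065],0,0]
    - [[-0.0025,0.012,0.0065],0,0]

```text
t: 8.95
position: [0.5551, -0.087, 0.2744]
tool_rot: [-0.01, 0.709, -0.013, -0.705]
wrist_force: [3.8, -7.4, 1.3]
finger_gap: 0.019
```

Run:
```python
from h import *
st()
crop("side","pics/s5.png",110,260,160,320,4)
save("wrist","pics/w5.png")
```

```text
8.95 pos [ 0.5551 -0.087   0.2744] sorter -0.2791 0.0007 yaw 88.17 F [ 3.8 -7.4  1.3] gap 0.019
```

View pics/w5.png

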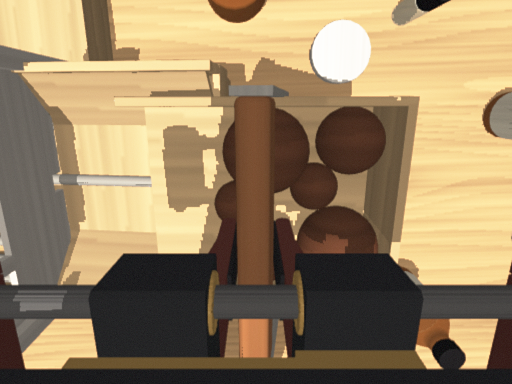

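View pics/s5.png

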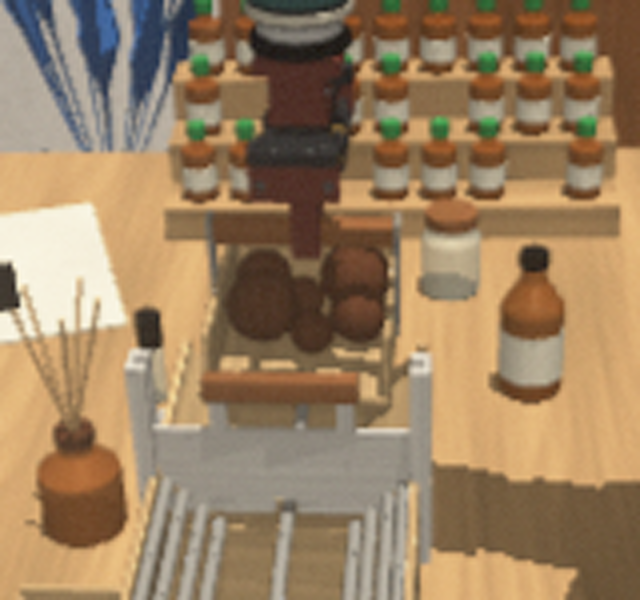

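Call:
move_arm:
  moves:
    - [[0.001,0.0025,0.0007],0,0]
    - [[0.001,0.005,0.0013],0,0]
    - [[0.001,0.0075,0.0018],0,0]
    - [[0.001,0.01,0.0022],0,0]
    - [[0.001,0.0125,0.0026],0,0]
    - [[0.001,0.015,0.003],0,0]
    - [[0.001,0.0175,0.0033],0,0]
    - [[0.001,0.02,0.0035],0,0]
    - [[0.001,0.0225,0.0037],0,0]
    - [[0.001,0.0245,0.0038],0,0]

```text
t: 9.88
position: [0.5562, -0.0704, 0.2795]
tool_rot: [-0.008, 0.71, -0.015, -0.704]
wrist_force: [-1.5, -15.3, 14.7]
finger_gap: 0.0206
```

Run:
```python
from h import *
st()
crop("side","pics/s6.png",110,260,160,320,4)
crop("top","pics/t6.png",120,230,160,320,5)
```

```text
9.8833 pos [ 0.5562 -0.0704  0.2795] sorter -0.2625 0.0 yaw 88.15 F [ -1.5 -15.3  14.7] gap 0.0206
```

View pics/s6.png

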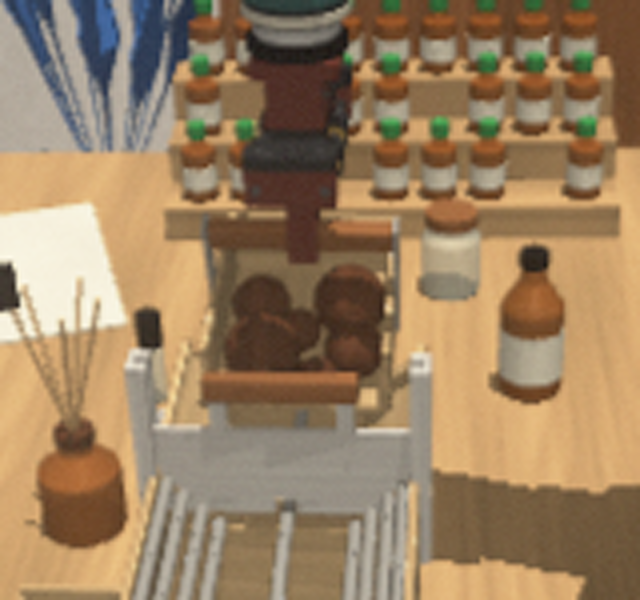

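View pics/t6.png

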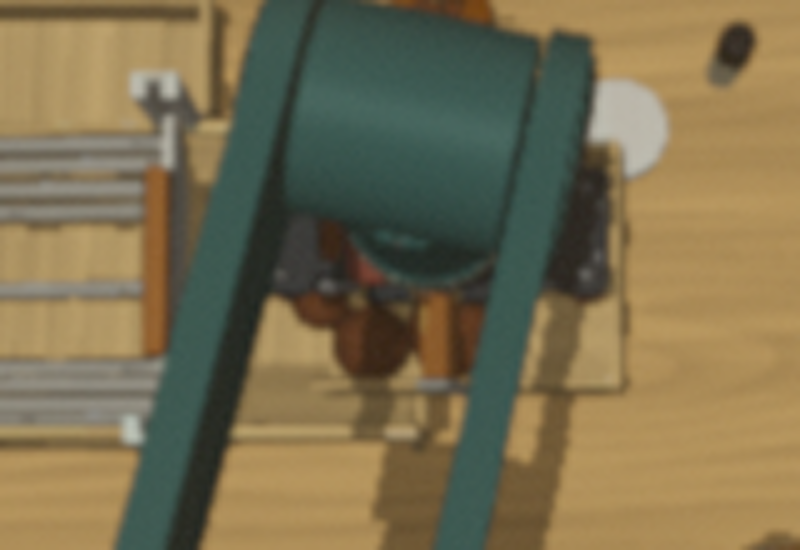

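Call:
move_arm:
  moves:
    - [[0,0,0.003],0,0]
    - [[0,0.002,0.006],0,0]
    - [[0,0.005,0.008],0,0]
    - [[0,0.008,0.008],0,0]
    - [[0,0.011,0.008],0,0]
    - [[0,0.014,0.008],0,0]
    - [[0,0.014,0.008],0,0]
  force: 10

```text
t: 10.57
position: [0.5562, -0.0568, 0.2852]
tool_rot: [-0.01, 0.71, -0.013, -0.704]
wrist_force: [0.8, -8.7, 10.3]
finger_gap: 0.0225
```

Run:
```python
from h import *
st()
crop("side","pics/s7.png",110,260,160,320,4)
crop("top","pics/t7.png",120,230,160,320,5)
```

```text
10.5667 pos [ 0.5562 -0.0568  0.2852] sorter -0.2489 0.0004 yaw 88.16 F [ 0.8 -8.7 10.3] gap 0.0225
```

View pics/s7.png

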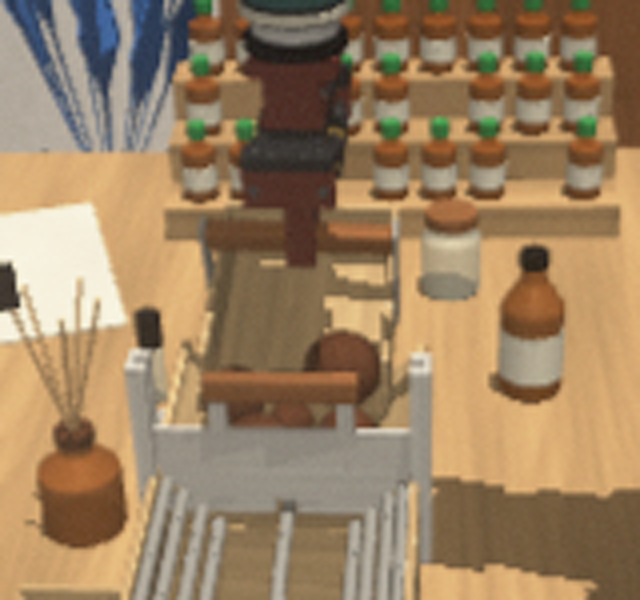

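View pics/t7.png

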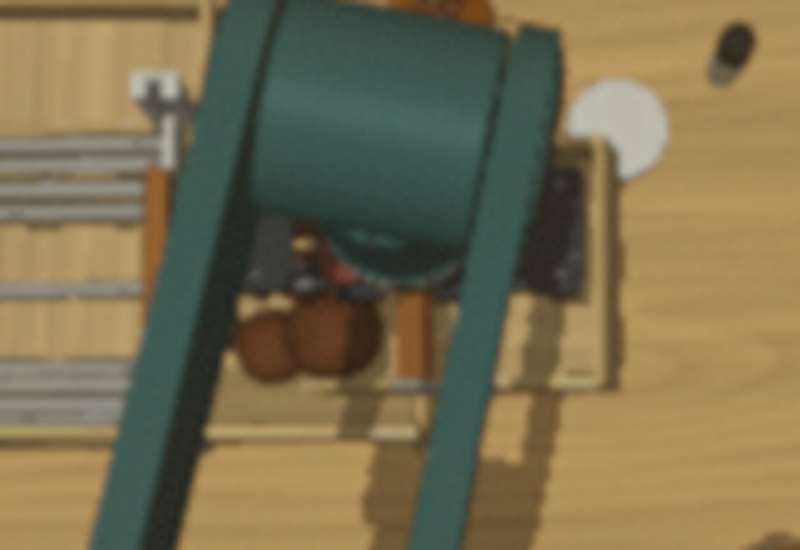

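Call:
move_arm:
  moves:
    - [[0,0.003,0.002],0,0]
    - [[0,0.006,0.003],0,0]
    - [[0,0.009,0.004],0,0]
    - [[0,0.012,0.004],0,0]
    - [[0,0.015,0.004],0,0]
    - [[0,0.018,0.004],0,0]
    - [[0,0.021,0.003],0,0]
    - [[0,0.024,0.003],0,0]
    - [[0,0.027,0.002],0,0]
    - [[0,0.03,0.002],0,0]

```text
t: 11.5
position: [0.557, -0.0325, 0.2879]
tool_rot: [-0.01, 0.711, -0.013, -0.703]
wrist_force: [-0.3, -7.2, 17.7]
finger_gap: 0.0247
```

Run:
```python
from h import *
st()
crop("side","pics/s8.png",110,260,160,320,4)
crop("top","pics/t8.png",120,230,160,320,5)
save("wrist","pics/w8.png")
```

```text
11.5 pos [ 0.557  -0.0325  0.2879] sorter -0.2246 0.0004 yaw 88.15 F [-0.3 -7.2 17.7] gap 0.0247
```

View pics/s8.png

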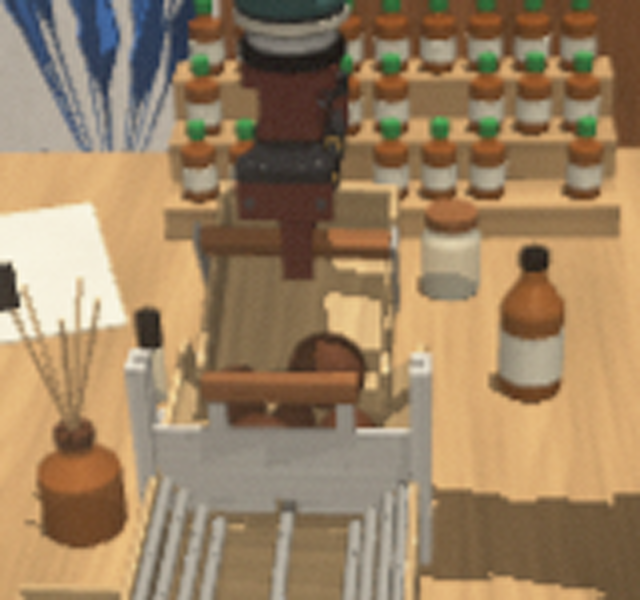

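View pics/t8.png

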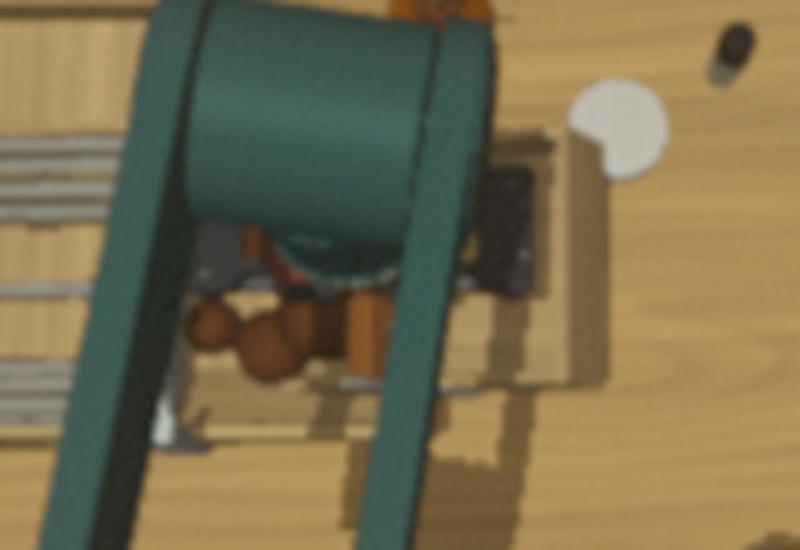

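View pics/w8.png

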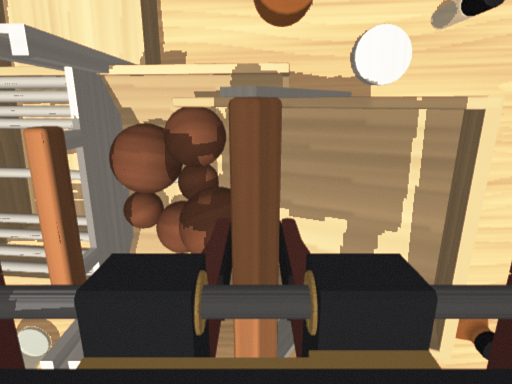

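Call:
move_arm:
  moves:
    - [[0,0.003,-0.001],0,0]
    - [[0,0.006,-0.002],0,0]
    - [[0,0.009,-0.003],0,0]
    - [[0,0.012,-0.004],0,0]
    - [[0,0.015,-0.005],0,0]
    - [[0,0.015,-0.005],0,0]

```text
t: 12.15
position: [0.557, -0.0192, 0.2837]
tool_rot: [-0.011, 0.711, -0.012, -0.703]
wrist_force: [1.1, -4.1, 15.5]
finger_gap: 0.0251
```

Run:
```python
from h import *
st()
crop("top","pics/t9.png",120,230,160,320,5)
save("wrist","pics/w9.png")
```

```text
12.15 pos [ 0.557  -0.0192  0.2837] sorter -0.2113 0.0007 yaw 88.17 F [ 1.1 -4.1 15.5] gap 0.0251
```

View pics/t9.png

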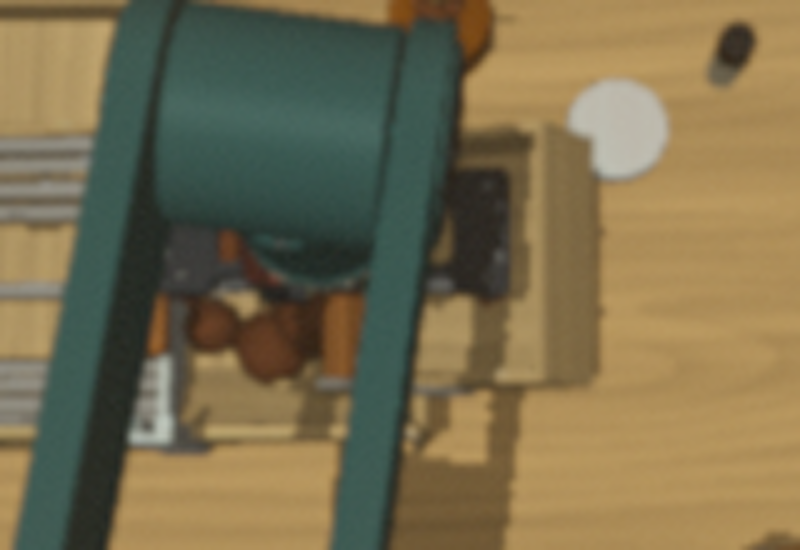

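View pics/w9.png

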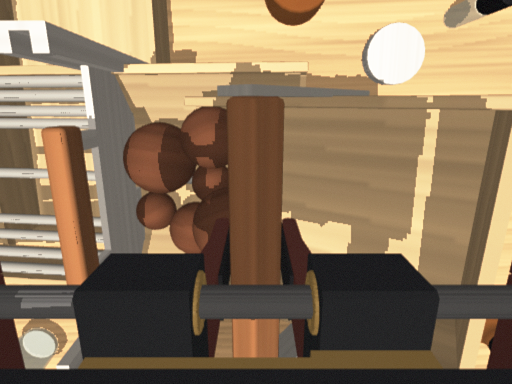

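Call:
move_arm:
  moves:
    - [[0,0,0.008],0,0]
    - [[0,-0.002,0.018],0,0]
    - [[0,-0.01,0.028],0,0]
    - [[0,-0.022,0.036],0,0]
    - [[0,-0.036,0.044],0,0]
    - [[0,-0.05,0.052],0,0]
    - [[0,-0.05,0.052],0,0]

```text
t: 12.83
position: [0.554, -0.0607, 0.3226]
tool_rot: [-0.012, 0.708, -0.012, -0.706]
wrist_force: [1.1, -0.3, -4.7]
finger_gap: 0.016
```

Run:
```python
from h import *
st()
crop("side","pics/s10.png",110,260,160,320,4)
save("wrist","pics/w10.png")
```

```text
12.8333 pos [ 0.554  -0.0607  0.3226] sorter -0.2529 0.0025 yaw 88.06 F [ 1.1 -0.3 -4.7] gap 0.016
```

View pics/s10.png

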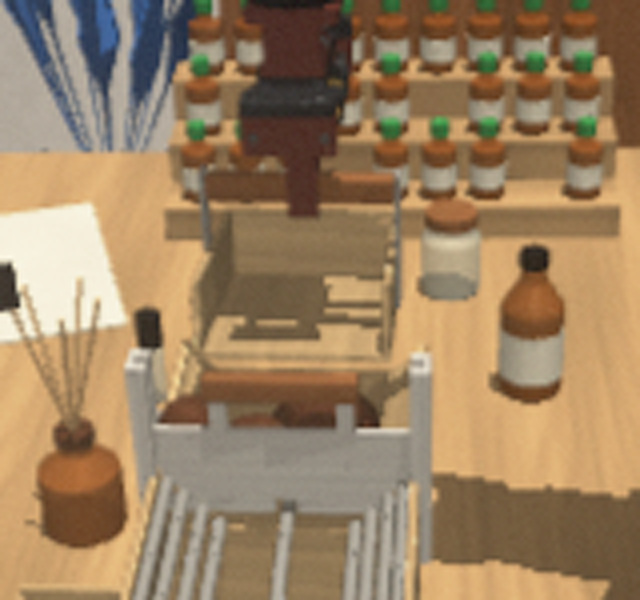

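View pics/w10.png

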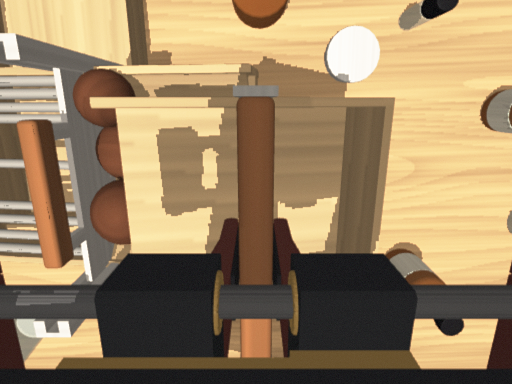

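Call:
move_arm:
  moves:
    - [[0,-0.015,0],0,0]
    - [[-0.004,-0.04,0],-0.02,0]
    - [[-0.015,-0.075,0],-0.06,0]
    - [[-0.028,-0.115,0],-0.12,0]
    - [[-0.042,-0.155,0],-0.2,0]
    - [[-0.056,-0.2,0],-0.28,0]
    - [[-0.07,-0.245,0],-0.35,0]
    - [[-0.082,-0.285,0],-0.4,0]
    - [[-0.092,-0.32,0],-0.44,0]
    - [[-0.098,-0.345,0],-0.444,0]
  force: 20

```text
t: 13.77
position: [0.4732, -0.3372, 0.3207]
tool_rot: [0.135, -0.694, 0.135, 0.695]
wrist_force: [0.5, 0.3, -2.9]
finger_gap: 0.016
```

Call:
move_arm:
  moves:
    - [[-0.003,-0.015,0],0,0]
    - [[-0.003,-0.019,0],0,0]
    - [[-0.003,-0.019,0],0,0]

```text
t: 14.02
position: [0.4724, -0.3498, 0.3208]
tool_rot: [0.134, -0.694, 0.134, 0.694]
wrist_force: [0.2, 0.8, -3.4]
finger_gap: 0.0159
```

Run:
```python
from h import *
st()
save("top","pics/t11.png")
save("wrist","pics/w11.png")
crop("top","pics/t11a.png",110,220,60,260,4)
```

```text
14.0167 pos [ 0.4724 -0.3498  0.3208] sorter -0.5443 0.0755 yaw 68.15 F [ 0.2  0.8 -3.4] gap 0.0159
```

View pics/t11a.png

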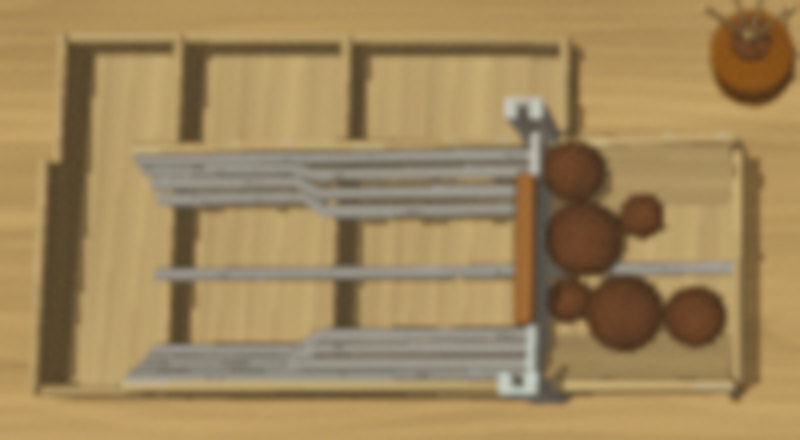

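View pics/w11.png

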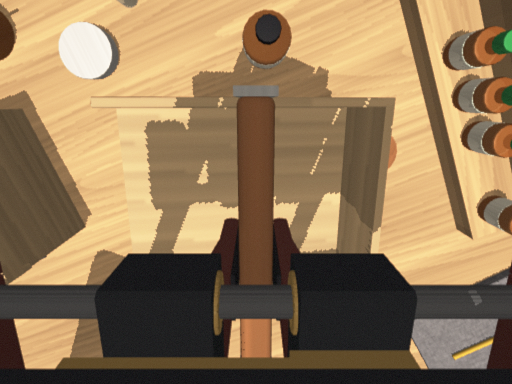

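Call:
move_arm:
  moves:
    - [[0.001,-0.002,-0.03],0,0]
    - [[0.001,-0.002,-0.07],0,0]
    - [[0.001,-0.002,-0.11],0,0]
    - [[0.001,-0.002,-0.15],0,0]
    - [[0.001,-0.002,-0.185],0,0]
    - [[0.001,-0.002,-0.21],0,0]
    - [[0.001,-0.002,-0.225],0,0]
    - [[0.001,-0.002,-0.233],0,0]
    - [[0.001,-0.002,-0.237],0,0]
    - [[0.001,-0.002,-0.237],0,0]

```text
t: 15.0
position: [0.4737, -0.3505, 0.1317]
tool_rot: [-0.134, 0.694, -0.133, -0.694]
wrist_force: [-0.2, -0.5, -3.3]
finger_gap: 0.0156
```

Call:
move_arm:
  moves:
    - [[0,0,-0.003],0,0]
    - [[0,0,-0.006],0,0]
    - [[0,0,-0.006],0,0]

```text
t: 15.25
position: [0.4735, -0.3513, 0.1273]
tool_rot: [-0.134, 0.695, -0.134, -0.694]
wrist_force: [-0.8, 1.3, -3.4]
finger_gap: 0.0159
```

Call:
move_arm:
  moves:
    - [[0,0,-0.002],0,0]
    - [[0,0,-0.004],0,0]
    - [[0,0,-0.006],0,0]
    - [[0,0,-0.006],0,0]

```text
t: 15.58
position: [0.4733, -0.3513, 0.122]
tool_rot: [-0.134, 0.694, -0.134, -0.694]
wrist_force: [0.9, 0.3, -2.6]
finger_gap: 0.0158
```

Call:
move_arm:
  moves:
    - [[0,0,-0.002],0,0]
    - [[0,0,-0.003],0,0]
    - [[0,0,-0.003],0,0]

```text
t: 15.83
position: [0.4735, -0.3513, 0.1218]
tool_rot: [-0.134, 0.695, -0.134, -0.694]
wrist_force: [-2.8, 3.5, 13.3]
finger_gap: 0.0159
```

Call:
move_arm:
  moves:
    - [[0,0,0.002],0,0]
    - [[0,0,0.002],0,0.1]
    - [[0,0,0.002],0,0.3]
    - [[0,0,0.002],0,0.5]
    - [[0,0,0.002],0,0.5]
    - [[0,0,0.002],0,0.5]
    - [[0,0,0.002],0,0.5]

```text
t: 16.42
position: [0.4732, -0.3512, 0.1212]
tool_rot: [0.134, -0.694, 0.134, 0.694]
wrist_force: [-0.3, 0.3, 0.5]
finger_gap: 0.0429
```

Call:
move_arm:
  moves:
    - [[0,0,0.02],0,0.5]
    - [[0,0,0.05],0,0.5]
    - [[0,0,0.09],0,0.5]
    - [[0,0,0.13],0,0.5]
    - [[0,0,0.17],0,0.5]
    - [[0,0,0.21],0,0.5]
    - [[0,0,0.25],0,0.5]
    - [[0,0,0.27],0,0.5]
    - [[0,0,0.27],0,0.5]

```text
t: 17.17
position: [0.4749, -0.3527, 0.342]
tool_rot: [-0.132, 0.697, -0.135, -0.692]
wrist_force: [0.8, -0.4, 0.7]
finger_gap: 0.0439
```

Run:
```python
from h import *
st()
save("wrist","pics/w12.png")
crop("side","pics/s12.png",110,260,160,320,4)
d=S(-.1,0,.39); print((d-env.observe()['position'])/.8)
```

```text
17.1667 pos [ 0.4749 -0.3527  0.342 ] sorter -0.5471 0.0729 yaw 68.19 F [ 0.8 -0.4  0.7] gap 0.0439
[0.10977176 0.55407857 0.06601903]
```

View pics/w12.png

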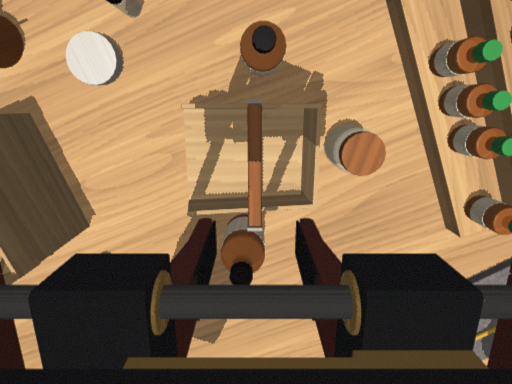

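View pics/s12.png

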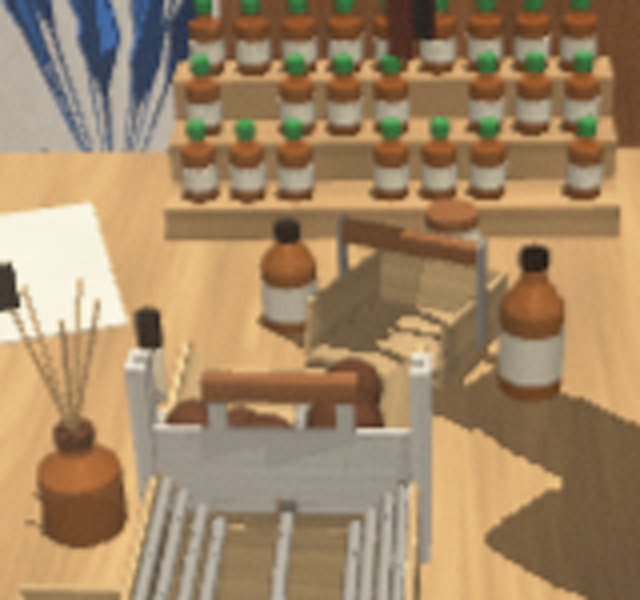

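Call:
move_arm:
  moves:
    - [[0.01,0.04,0],0.05,0.6]
    - [[0.02,0.085,0],0.12,0.6]
    - [[0.03,0.135,0],0.2,0.6]
    - [[0.04,0.185,0],0.28,0.6]
    - [[0.05,0.235,0],0.34,0.6]
    - [[0.06,0.285,0],0.38,0.6]
    - [[0.07,0.335,0],0.42,0.6]
    - [[0.08,0.385,0],0.447,0.6]
    - [[0.09,0.435,0],0.447,0.6]
    - [[0.1,0.485,0],0.447,0.6]

```text
t: 18.1
position: [0.5519, 0.0389, 0.3347]
tool_rot: [0.011, -0.706, 0.01, 0.709]
wrist_force: [0.3, -1.7, -1.0]
finger_gap: 0.0528
```

Call:
move_arm:
  moves:
    - [[0.005,0.03,0],0,0.6]
    - [[0.008,0.055,0],0,0.6]
    - [[0.009,0.068,0],0,0.6]
    - [[0.009,0.068,0],0,0.6]
    - [[0.009,0.068,0],0,0.6]

```text
t: 18.52
position: [0.5597, 0.0909, 0.3358]
tool_rot: [0.01, -0.706, 0.01, 0.708]
wrist_force: [-0.7, 0.0, -1.7]
finger_gap: 0.0529
```

Run:
```python
from h import *
st()
g=save("wrist","pics/w13.png")
for r in models.tip_of("wrist","gate_bar"): print(r, atz(g,r["uv"],.243))
print(proj(g,S(-.1,0,.242)),proj(g,S(-.1,.055,.252)),proj(g,S(-.1,-.055,.252)))
```

```text
18.5167 pos [0.5597 0.0909 0.3358] sorter -0.1012 0.0013 yaw 88.35 F [-0.7  0.  -1.7] gap 0.0529
{'uv': [253.2, 188.1], 'conf': 0.67} [0.5645048  0.09279842 0.243     ]
[254.28223153 191.92711856] [254.23096526 260.10356289] [254.25408804 122.63337177]
```

View pics/w13.png

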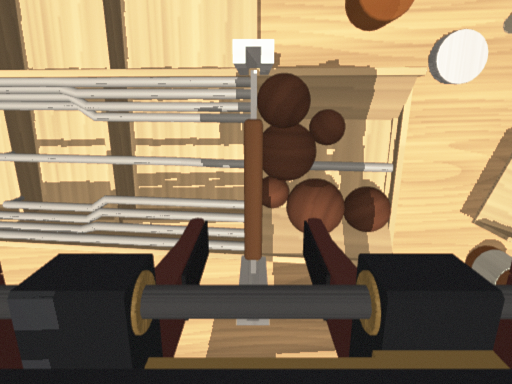

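Call:
move_arm:
  moves:
    - [[0,0.001,-0.03],0,0.6]
    - [[0,0.001,-0.065],0,0.6]
    - [[0,0.001,-0.1],0,0.6]
    - [[0,0.001,-0.115],0,0.6]
    - [[0,0.001,-0.122],0,0.6]
    - [[0,0.001,-0.122],0,0.3]
    - [[0,0.001,-0.122],0,0]
    - [[0,0.001,-0.122],0,0]
    - [[0,0.001,-0.122],0,0]
    - [[0,0.001,-0.122],0,0]
  force: 40

```text
t: 19.45
position: [0.5611, 0.092, 0.2408]
tool_rot: [-0.011, 0.708, -0.01, -0.706]
wrist_force: [-1.0, -0.2, -0.5]
finger_gap: 0.0231
```

Call:
move_arm:
  moves:
    - [[0,0,0],0,0]
    - [[0,0,0],0,0]
    - [[0,0,0],0,0]

```text
t: 19.7
position: [0.5609, 0.0927, 0.2404]
tool_rot: [-0.011, 0.708, -0.01, -0.707]
wrist_force: [-0.7, 4.5, 2.8]
finger_gap: 0.0136
```

Run:
```python
from h import *
st()
g=crop("side","pics/s14.png",180,260,180,280,7)
t=0
# gate bar outer ends in view
for z in (.232,.252): print(z,proj(g,S(-.093,.055,z)),proj(g,S(-.093,-.055,z)))
```

```text
19.7 pos [0.5609 0.0927 0.2404] sorter -0.0993 0.0002 yaw 88.3 F [-0.7  4.5  2.8] gap 0.0136
0.232 [250.95925904 213.05875452] [211.69215691 212.50382148]
0.252 [250.79959583 207.02703414] [211.15857872 206.5039505 ]
```

View pics/s14.png

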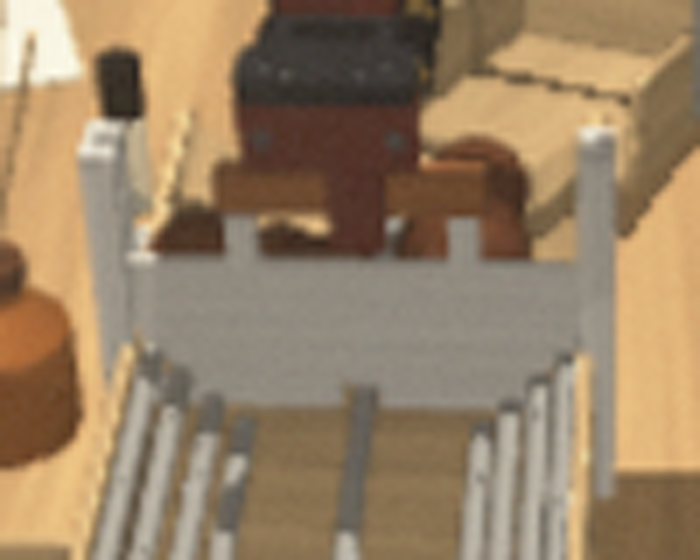

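Run:
```python
from h import *
g=get_image("side"); t=get_image("top")
for y in (-.1,.1): print(proj(g,S(-.1,y,.269)), proj(t,S(-.1,y,.269)))
for z in (.232,.252,.257): print(z,proj(g,S(-.093,-.055,z)),proj(g,S(-.093,.055,z)),proj(g,S(-.107,.055,z)))
```

```text
[194.94447776 199.76424577] [191.00400104 136.28361128]
[267.21323005 200.64395794] [189.87712277 206.59560845]
0.232 [211.69215691 212.50382148] [250.95925904 213.05875452] [251.24715567 210.27213862]
0.252 [211.15857872 206.5039505 ] [250.79959583 207.02703414] [251.09196094 204.27940011]
0.257 [211.0235884  204.98603895] [250.75919956 205.50095294] [251.05270031 202.76337787]
```

Call:
move_arm:
  moves:
    - [[0,0,0.008],0,0]
    - [[0,0,0.018],0,0]
    - [[0,0,0.03],0,0]
    - [[0,0,0.042],0,0]
    - [[0,0,0.054],0,0]
    - [[0,0,0.066],0,0]
    - [[0,0,0.078],0,0]
    - [[0,0,0.09],0,0]
    - [[0,0,0.1],0,0]
    - [[0,0,0.1],0,0]
  force: 50

```text
t: 20.68
position: [0.5608, 0.0927, 0.3199]
tool_rot: [-0.011, 0.707, -0.01, -0.707]
wrist_force: [0.7, 5.0, 2.8]
finger_gap: 0.0137
```

Run:
```python
from h import *
st()
g=crop("side","pics/s15.png",150,300,140,290,4)
crop("top","pics/t15.png",110,220,60,260,4)
for z in (.317,.337,.342): print(z,proj(g,S(-.093,-.055,z)),proj(g,S(-.093,.055,z)))
```

```text
20.6833 pos [0.5608 0.0927 0.3199] sorter -0.0994 0.0002 yaw 88.31 F [0.7 5.  2.8] gap 0.0137
0.317 [209.35183162 186.18780991] [250.25882184 186.59779751]
0.337 [208.77239811 179.67231435] [250.08534724 180.04431391]
0.342 [208.62573335 178.02312843] [250.04143429 178.38538022]
```

View pics/s15.png

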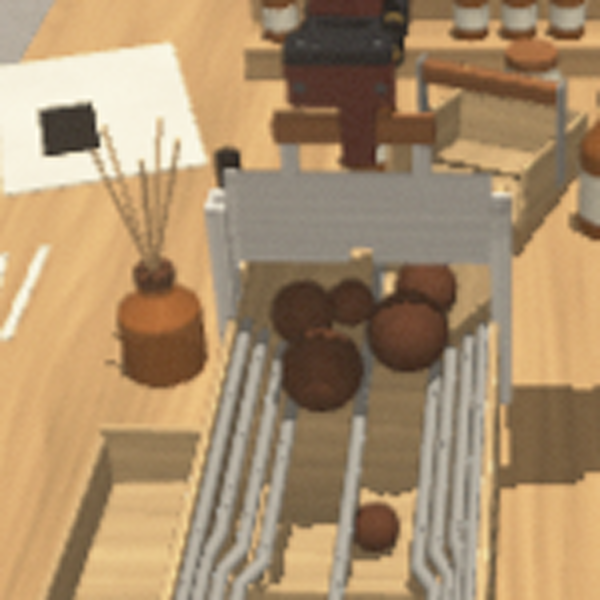

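View pics/t15.png

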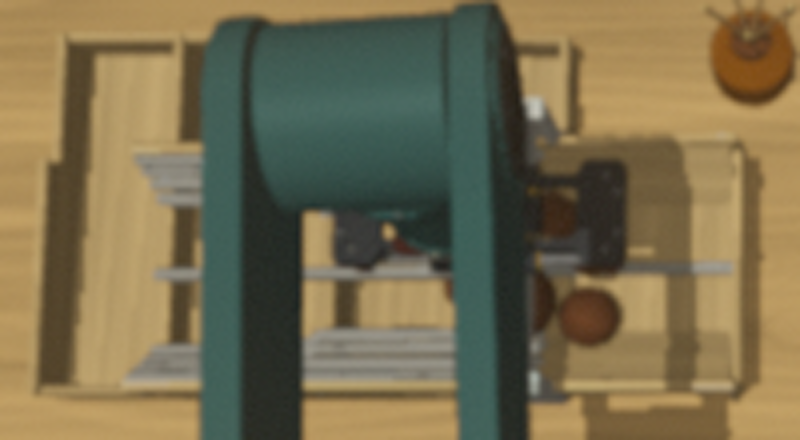

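Call:
move_arm:
  moves:
    - [[0,0,0],0,0]
    - [[0,0,0],0,0]
    - [[0,0,0],0,0]
    - [[0,0,0],0,0]
    - [[0,0,0],0,0]
    - [[0,0,0],0,0]
    - [[0,0,0],0,0]
    - [[0,0,0],0,0]
    - [[0,0,0],0,0]
    - [[0,0,0],0,0]

```text
t: 21.62
position: [0.5608, 0.0927, 0.3199]
tool_rot: [-0.011, 0.707, -0.01, -0.707]
wrist_force: [0.8, 5.8, 2.4]
finger_gap: 0.0137
```

Run:
```python
from h import *
st()
g=crop("side","pics/s16.png",160,384,100,290,3.0)
g=crop("side","pics/s16b.png",165,215,185,275,8)
```

```text
21.6167 pos [0.5608 0.0927 0.3199] sorter -0.0994 0.0002 yaw 88.31 F [0.8 5.8 2.4] gap 0.0137
```

View pics/s16.png

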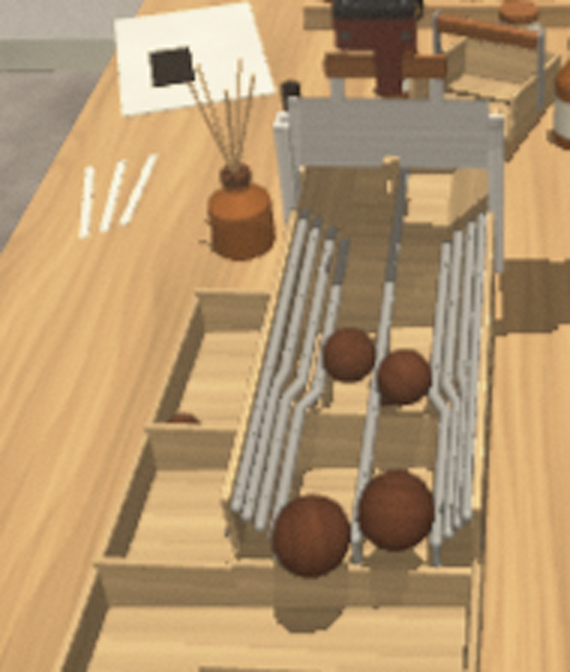

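View pics/s16b.png

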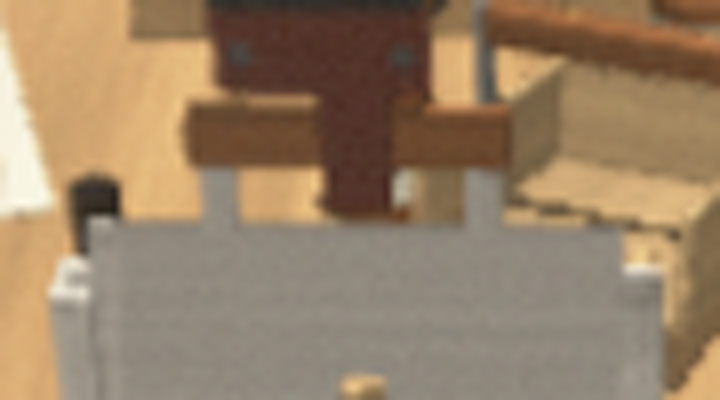

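Call:
move_arm:
  moves:
    - [[0,0,0],0,0]
    - [[0,0,0],0,0]
    - [[0,0,0],0,0.2]
    - [[0,0,0],0,0.4]
    - [[0,0,0],0,0.5]
    - [[0,0,0],0,0.5]
    - [[0,0,0],0,0.5]
    - [[0,0,0],0,0.5]
    - [[0,0,0],0,0.5]
    - [[0,0,0],0,0.5]

```text
t: 22.55
position: [0.5604, 0.092, 0.3196]
tool_rot: [0.01, -0.707, 0.01, 0.707]
wrist_force: [0.2, -0.5, 0.2]
finger_gap: 0.0439
```

Call:
move_arm:
  moves:
    - [[0,0,0.02],0,0.5]
    - [[0,0,0.05],0,0.5]
    - [[0,0,0.09],0,0.5]
    - [[-0.02,0,0.11],0,0.5]
    - [[-0.06,0,0.12],0,0.5]
    - [[-0.1,-0.03,0.12],0,0.5]
    - [[-0.12,-0.07,0.12],0,0.5]
    - [[-0.12,-0.11,0.12],0,0.5]
    - [[-0.12,-0.15,0.12],0,0.5]
    - [[-0.12,-0.19,0.12],0,0.5]

```text
t: 23.38
position: [0.4638, -0.0611, 0.4162]
tool_rot: [-0.01, 0.707, -0.01, -0.707]
wrist_force: [1.1, -0.9, 0.4]
finger_gap: 0.0442
```

Call:
move_arm:
  moves:
    - [[0,-0.04,0],0,0.5]
    - [[0,-0.08,0],0,0.5]
    - [[0,-0.12,0],0,0.5]
    - [[0,-0.15,0],0,0.5]
    - [[0,-0.15,0],0,0.5]
    - [[0,-0.15,0],0,0.5]
    - [[0,-0.15,0],0,0.5]
    - [[0,-0.15,0],0,0.5]
    - [[0,-0.15,0],0,0.5]
    - [[0,-0.15,0],0,0.5]

```text
t: 24.22
position: [0.4645, -0.179, 0.4158]
tool_rot: [-0.01, 0.707, -0.01, -0.707]
wrist_force: [0.3, -0.5, -0.4]
finger_gap: 0.044
```

Run:
```python
from h import *
st()
g=crop("side","pics/s17.png",160,384,80,290,2.6)
g=save("top","pics/t17.png")
crop("top","pics/t17a.png",110,220,60,260,4)
t=g
a=cv2.imread('pics/top0.png').astype(int)
for k in ["bottle_tall","bottle_short","bean_jar","diffuser","rollon","beaker","tin"]:
    for n in ("top","side"):
        gg=g if n=="top" else get_image("side")
        for r in models.tip_of(n,k)[:1]: print(n,k,np.round(r["uv"],1),np.round(atz(gg,r["uv"],0),3))
```

```text
24.2167 pos [ 0.4645 -0.179   0.4158] sorter -0.3737 0.0885 yaw 88.39 F [ 0.3 -0.5 -0.4] gap 0.044
top bottle_tall [314.  238.1] [ 0.357 -0.288  0.   ]
side bottle_tall [293.5 206.9] [ 0.356 -0.286  0.   ]
top bottle_short [344.3 167.3] [ 0.6   -0.405  0.   ]
side bottle_short [231.5 190.9] [ 0.608 -0.41   0.   ]
top bean_jar [370.  210.7] [ 0.446 -0.487  0.   ]
top diffuser [246.4 124. ] [ 0.765 -0.066  0.   ]
side diffuser [182.5 240.2] [ 0.755 -0.075  0.   ]
top rollon [304.1 132.5] [ 0.729 -0.269  0.   ]
top beaker [131.5 269. ] [0.271 0.339 0.   ]
side beaker [339.8 341.3] [0.278 0.341 0.   ]
top tin [285.4 145.6] [ 0.684 -0.201  0.   ]
side tin [179.2 240.9] [ 0.766 -0.072  0.   ]
```

View pics/s17.png

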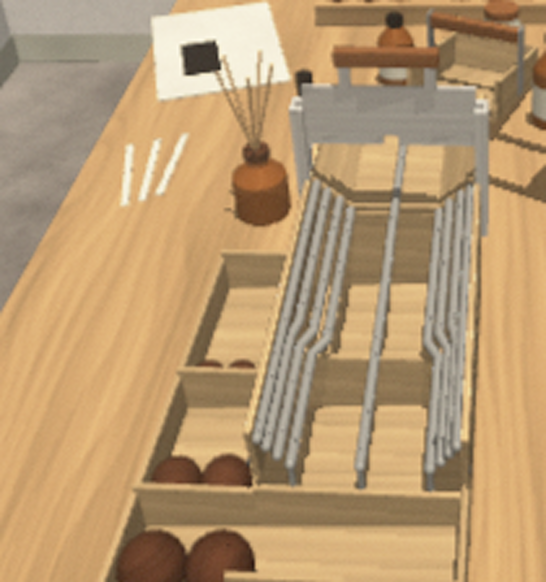

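View pics/t17.png

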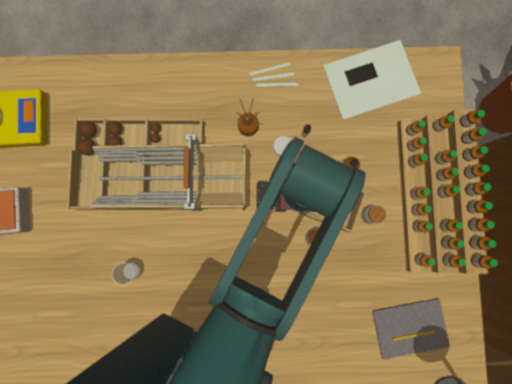

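View pics/t17a.png

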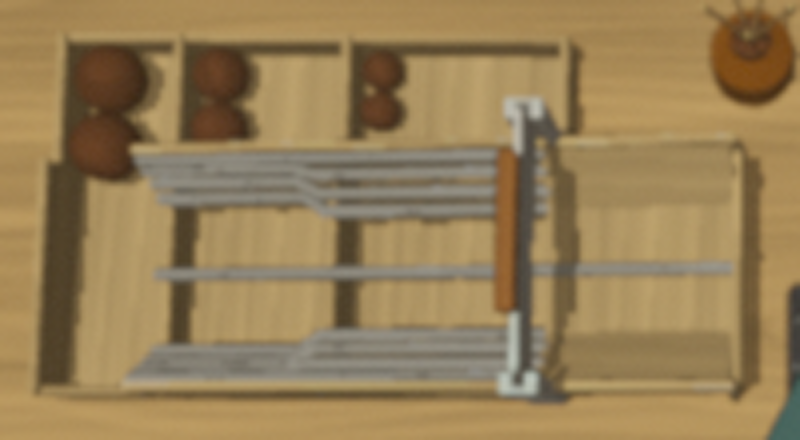

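Run:
```python
from h import *
g=crop("side","pics/s18.png",165,215,185,275,8)
t=get_image("top"); T=lambda p:(60+p[0]/4,110+p[1]/4)
for o in (.08,.085,.09): print(o, proj(g,S(-.093,-.055,.232+o)),proj(g,S(-.093,.055,.232+o)), proj(t,S(-.1,0,.252+o)), T((507,230)))
st()
```

```text
0.08 [209.49491025 187.79667123] [250.30165425 188.21591072] [186.72171825 167.65698078] (186.75, 167.5)
0.085 [209.35183162 186.18780991] [250.25882184 186.59779751] [186.40737709 167.36281221] (186.75, 167.5)
0.09 [209.20804637 184.57100286] [250.21577653 184.97164164] [186.09007888 167.06587636] (186.75, 167.5)
25.5167 pos [ 0.4644 -0.18    0.4157] sorter -0.3748 0.0885 yaw 88.3 F [ 0.  -1.   0.4] gap 0.0438
```

View pics/s18.png

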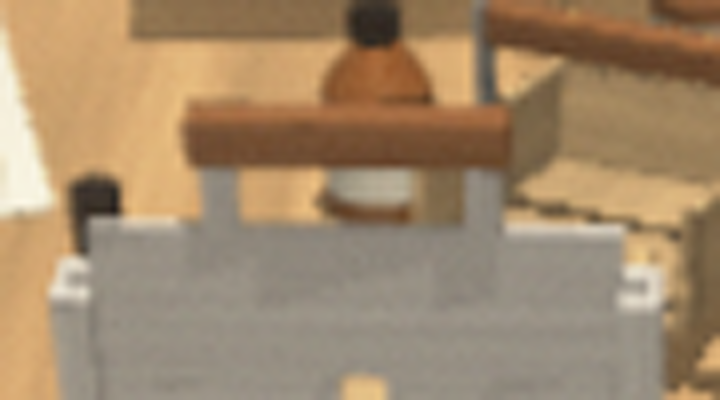

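Pulling clear left the gate where it was: the bar's lower edge is still at row 185.5, which means 85 mm within about 2–3 mm. I'm handing in.

Run:
```python
from h import *
print(env.hand_in())
```

```text
the job is handed in; nothing more can be done
None
```

I did the job in the order asked and handed it in at about 25.5 s. All six stoppers were sorted, the tray was back on the bench and the gate was open about 85 mm.

- **Pour:** The interface can't tilt the tool. I set the tray's front foot behind the grader's head edge and pushed the handle forward, so the tray turned in the jaws to about 30 degrees. The grader took up to about 20 N from the tray while it tipped. From the jaw gap I estimate the foot rode up over the head edge, so the lip was about 25 mm above the pan floor rather than right down on it. The stoppers rolled out, and a picture before I opened the gate showed all six in the pan.
- **Tray:** It was stood empty and upright on its original spot, and a wrist picture confirmed this.
- **Gate:** I lifted it 79.5 mm from a start of about 5 mm, judged from the pictures. The side camera puts the opening at 85 mm, within 2–3 mm. The top camera agreed only loosely, reading nearer 80 mm, but it shows height poorly.
- **Sorting:** The last pictures show the two small, two medium and two large stoppers at rest in their own lanes, with the pan and bars empty.
- **Other things on the bench:** The final positions match the starting ones to about 1 cm, which is the networks' own scatter, and everything I could see was standing. Two side-camera checks gave nothing useful: it missed the bean jar and roll-on, and its "tin" reading landed on the diffuser. The top camera did find all three.

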